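# Put the staples away in the interlocked drawer chest

### The job

The little two-drawer chest lets only one drawer out at a time, and the left one has been left open. Push the left drawer fully home, pull the right drawer out as far as it goes, and put the small box of staples inside the right drawer, leaving that drawer open. Leave the other things on the desk and on the chest where they are.

Things in the scene. Friction and masses are not known exactly. Their poses are not given: they have to be found in the camera images.
- chest: Low grey two-drawer chest, fixed to the desk, open side to the robot; origin at the centre of its underside, x into the chest, y to its left, z up. 344 mm wide (y), 150 mm deep behind the closed front panels, top 78 mm high. The panels are 12 mm thick; their front faces stand 87 mm before the origin when home and their top edges are 74 mm above the desk. Drawers open along -x.
- left_drawer (a joint): How far the left drawer (on the robot's left) of the low grey two-drawer chest stands out, m: 0 = fully home, 0.10 = its stop. It slides straight out of the chest's front, about -x; friction about 1.5 N. It starts 70 to 100 mm open.
- right_drawer (a joint): How far the right drawer stands out, same scale and friction, starts home. A captive pin between the drawers holds it home (it gives about 7 mm) while the left drawer is more than a few mm out; with the left drawer home it slides freely, and then the left one is held.
- left_drawer_handle (a point): Middle of the left drawer's handle: a level round steel bar 11 mm thick, 110 mm long along y, 52 mm above the desk, its centre 42 mm in front of the drawer's panel, held by a thin post 47 mm to either side of the middle; the 36 mm gap between bar and panel is open above and below. Moves with the drawer; its axes are the chest's, so -x is the way the drawers open.
- right_drawer_handle (a point): Middle of the right drawer's handle: the same bar and axes, 171 mm to the right of the left one when both drawers are home.
- right_drawer_floor (a point): Point on top of the right drawer's inner floor, 16 mm above the desk, midway between its sides, 50 mm behind the inner face of its front panel; moves with the drawer, axes as the chest's. The inside is 130 mm wide; side walls and panel stand 42 and 58 mm above the floor. With the drawer fully out, 100 mm of the inside (from the panel) is clear of the chest's top.
- staple_box_mid (a point): Centre of the small oblong cardboard box of staples, 36 mm along x, 62 mm along y, 30 mm high (closed, solid, about 0.1 kg), lying flat on the desk to the left of the chest; its centre is 15 mm above its underside. It and two other small things, the clip dispenser and the round tub, swap places.
- clip_dispenser: Bystander: clear square paper-clip dispenser with a domed top, 45x45x59 mm, origin at the centre of its underside; loose.
- round_tub: Bystander: round lidded tub, 74 mm across, 70 mm high, origin at the centre of its underside; loose.
- ink_pad: Bystander: flat dark ink pad, 47x72x17 mm, lying loose on top of the chest; origin at the centre of its underside.
- eraser: Bystander: small eraser, 21x45x13 mm, lying loose on top of the chest; origin at the centre of its underside.
Mind the look-alikes: they are no part of the job. There is more than one size of the part that bears staple_box_mid; the job needs the middle-sized.

How it is judged:
By the outcome, as a careful person would: the job done as asked, in the order asked, and still so for the second after the job is handed in, with the robot touching nothing.
It also fails if it takes over 67 s, if anything falls off the work surface, if the arm or the gripper's body presses on something with over 40 N, if the wrist force passes 120 N, or if a joint passes its speed limit or range.

### The arm

A 7-joint arm with a two-finger parallel gripper is mounted at the origin on a cart in front of the work surface, level with it; the furniture and walls round the work are solid. World frame = base frame: x ahead of the robot, y to its left, z up, the work surface at z = 0. Lengths are in m, angles in rad, forces in N, time in s.
With the tool pointing down it reaches from about 0.4 to 0.85 m from the base axis. Payload 6.9 kg.
Tool frame: the origin (TCP) lies on the front face of the gripper's body, between the roots of the fingers; the fingertips stand arm.tip_reach ahead of it and the grasp point (between the pads) lies 54 mm ahead of it (arm.tip_reach is the distance from the TCP to the fingertips, in m); z points along the fingers, y is the line along which they close (so a half turn about z gives the same grasp; the last joint's range is limited). The gripper opens to 85 mm and grips with 20 to 120 N. Pads are 22 mm wide; open, the fingers measure 114 mm over their backs; the gripper's body (76 mm by 85 mm) begins 54 mm behind the grasp point. The pads swing forward as they close: fully open they stand 13 mm farther back than shut.
Start: joints at [1.333, 0.507, -0.238, 1.5, 0.126, 1.149, -0.155], TCP at [0.21, -0.589, 0.304] pointing down, gripper open.
Joint ranges: [-3.08, 3.08], [-0.24, 2.05], [-1.43, 1.35], [0, 2.5], [-1.52, 4.66], [0.17, 1.96], [-2.89, 2.89]. Speed limits (rad/s): [2.39, 2.39, 3.14, 3.14, 3.14, 3.14, 3.14].

### API

Orientations are given as a rotation vector (axis times angle).
In Python, from plant import arm gives the robot as it stands.
- The arm moves only by the tool step_arm, never from a script. Its argument "rows" is a list that holds one entry, the list of rows, each a list of 5 numbers: the shift along the world's x, y, z in mm, then the turn about the world's z in degrees, then the opening, from 0 (shut) to 1 (fully open). In form: [[[tx, ty, tz, turn, grip], ...]]. A call has 1 to 20 rows; each row is the pose to reach, as a shift and turn from the pose commanded when the call began; what a row does not reach only later rows make up. A row lasts 1/12 s, in which the tool goes at most 41.7 mm and 7.16 degrees, less where a joint would pass 70% of its speed; a pose out of reach is approached as far as the arm can. A call with a gripper value outside its range is refused whole. The fingers move at their own pace and stop on an object; the grip force is fixed at half the most. Time passes only in rows, so rows that repeat a pose let the fingers close. It gives the time, the measured TCP pose, the force, the opening and the grip force at its end, in the units of the state.
- arm.get_state(): the state, without advancing time (a new reading comes with each control period).
- arm.read_camera(name): name is "scene" or "side" or "wrist"; returns the picture (480x640x3 uint8, red, green, blue); there is no depth.
- arm.camera_info(name): a dict with "K" (3x3 intrinsics, pixels), "k1" (the pictures are not rectified: a ray, as slopes to the right and down, at radius r is drawn at 1 + k1 r^2 times it, then the intrinsics apply), "position" and "rotation" of the camera in the world. Camera axes: x right, y up, looking along -z (the intrinsics and any distortion apply to the point x, -y, -z); pixel columns grow to the right and rows downward; lengths in m; the calibration is good to about 2 mm. A picture is of the moment at which its call begins: read the wrist's pose just before it. camera_info takes no time and is no camera call; for the wrist camera it gives the pose at the moment of the call.
- arm.finish_job(): hands the job in; it is judged then, once.
Trained networks look in the newest picture that a camera, given by its name, has taken for a name from the list of things; names that differ only in an ending like _2 or _b are one class to them, and where a whole thing is asked for, a point or a joint stands for the part that bears it (a point fixed in the world has none). Each returns a list of dicts, best first, with "score" (0 to 1); they miss things now and then, are a little off and sometimes report something else, mostly with a low value. They report only what shows in the picture. A call takes as long as a camera call. They do not tell look-alikes from the thing itself.
- arm.find_in(camera, name): "location" ([x, y, z] in m, in world coordinates, good to about 4 mm: the middle of the surface that is visible of it).
- arm.cut_out(camera, name): "pixels" (480x640 bool, what is visible of it).
The state is a dict: "clock": time; "joint_pos": joint angles; "qvel": joint speeds; "joint_torque": joint torques, N m; "position": TCP position; "tcp_rot": TCP orientation; "wrist_force": force on the tool from outside, world axes, zero at the start; "moment": the same for the moment, N m; "width": finger opening in m; "gripper_force": force on a finger pad.
Only numpy, scipy, OpenCV 4.12 (cv2) and the standard library are available. Lean on these libraries where they do the work, as an engineer would, in place of code of your own. Each camera call takes 0.05 s, during which the arm holds its last target. There are 200 camera calls.

## Working session

There is one attempt and no reset: what is moved stays moved. The work goes in short steps, Python scripts to look and compute and a tool call to move; the robot and the scene stay as the last step left them, time stands still between calls to the robot, and variables do not carry over. Pictures are saved under pics/ and viewed, at most 10 in all, crops included, and the job is handed in when it is done.

Besides the shell and the picture viewer there is one more tool, called after ">>>" as name(argument=value, ...), one argument or row to a line, values as JSON. step_arm: Moves the arm, as the interface text tells. Its arguments: {"type":"object","properties":{"rows":{"type":"array","items":{"type":"array","items":{"type":"array","items":{"type":"number"}}}}},"required":["rows"]}

```bash
mkdir -p pics
cat > h.py <<'E'
import numpy as np,cv2
from plant import arm
def save(c,n):
    im=arm.read_camera(c); cv2.imwrite(f'pics/{n}.png',im[:,:,::-1]); return im
def find(c,names):
    for n in names:
        print(c,n,[(np.round(d['location'],3).tolist(),round(d['score'],2)) for d in arm.find_in(c,n)][:5])
def ray(c,u,v,z):
    I=arm.camera_info(c);K=np.array(I['K']);k=I['k1']
    d=np.array([(u-K[0,2])/K[0,0],(v-K[1,2])/K[1,1]]);p=d.copy()
    for _ in range(20): p=d/(1+k*(p@p))
    w=np.array(I['rotation'])@np.array([p[0],-p[1],-1]);o=np.array(I['position'])
    return o+w*(z-o[2])/w[2]
def proj(c,P):
    I=arm.camera_info(c);K=np.array(I['K'])
    q=np.array(I['rotation']).T@(np.array(P)-I['position']);p=np.array([q[0],-q[1]])/-q[2]
    p=p*(1+I['k1']*(p@p));return p*[K[0,0],K[1,1]]+[K[0,2],K[1,2]]
E
python3 - <<'E'
from h import *
s=arm.get_state();print(s,arm.tip_reach)
N=['chest','left_drawer_handle','right_drawer_handle','staple_box_mid','clip_dispenser','round_tub','ink_pad','eraser']
a=save('scene','s0');find('scene',N)
b=save('side','d0');find('side',N)
E
```

```text
{'clock': 0.0, 'joint_pos': array([ 1.33353563,  0.50832856, -0.23755703,  1.5011464 ,  0.12571002,
        1.14890591, -0.15482328]), 'qvel': array([-0.00059004, -0.00178685,  0.00097999,  0.0008364 , -0.0003659 ,
        0.00291902,  0.00219736]), 'joint_torque': array([-7.94042462e-04, -6.20615602e+01, -2.18724892e+00, -2.49658638e+01,
        1.26380267e-02,  1.20255392e-02, -2.24368812e-06]), 'position': array([ 0.20986876, -0.58830547,  0.30303176]), 'tcp_rot': array([-3.09382391e+00, -5.35517823e-01,  5.27762499e-04]), 'wrist_force': array([0.12236046, 0.14080008, 0.27233281]), 'moment': array([-0.02734944, -0.02990449, -0.01936483]), 'gripper_force': 0.0, 'width': 0.08541050444434954} 0.0726
scene chest [([0.62, -0.056, 0.073], 0.95)]
scene left_drawer_handle [([0.549, -0.035, 0.039], 0.92)]
scene right_drawer_handle [([0.549, -0.035, 0.042], 0.33)]
scene staple_box_mid [([0.566, 0.255, 0.03], 0.89), ([0.667, 0.232, 0.018], 0.8), ([0.547, 0.141, 0.04], 0.69)]
scene clip_dispenser [([0.422, 0.21, 0.037], 0.71)]
scene round_tub [([0.421, 0.373, 0.068], 0.82)]
scene ink_pad [([0.678, -0.031, 0.096], 0.79), ([0.59, -0.198, 0.059], 0.65)]
scene eraser [([0.681, -0.19, 0.088], 0.69)]
side chest [([0.647, -0.159, 0.079], 0.98), ([0.548, -0.026, 0.036], 0.16)]
side left_drawer_handle [([0.545, -0.023, 0.04], 0.71)]
side right_drawer_handle [([0.594, -0.229, 0.055], 0.78)]
side staple_box_mid [([0.554, 0.113, 0.038], 0.96), ([0.574, 0.228, 0.034], 0.71), ([0.673, 0.214, 0.023], 0.63)]
side clip_dispenser [([0.43, 0.177, 0.037], 0.65)]
side round_tub [([0.431, 0.346, 0.06], 0.58)]
side ink_pad [([0.68, -0.053, 0.093], 0.68), ([0.645, -0.159, 0.076], 0.48)]
side eraser [([0.684, -0.2, 0.09], 0.52)]
```

View pics/s0.png

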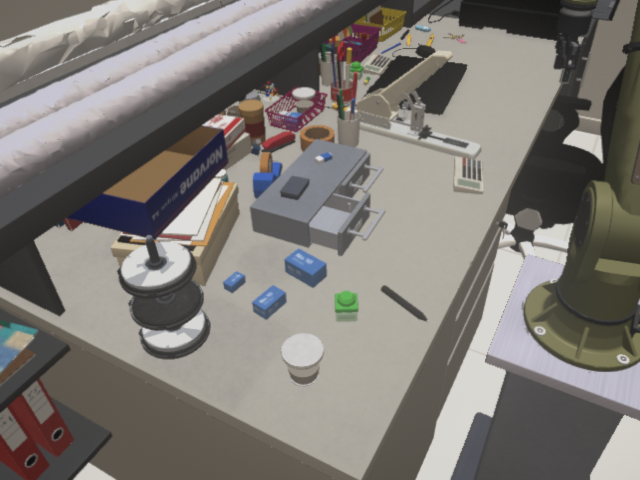

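View pics/d0.png

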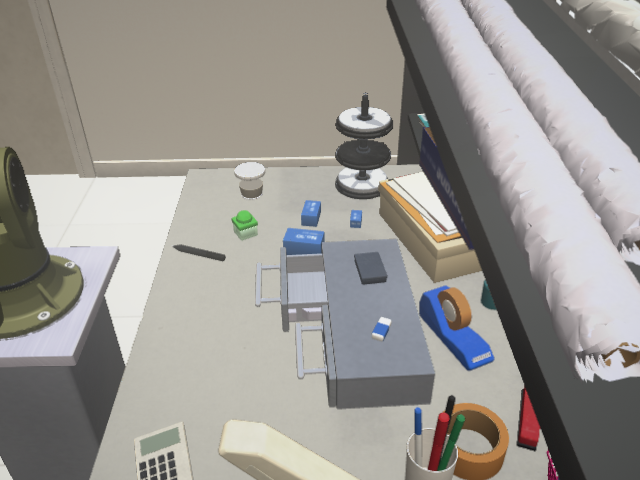

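The scene picture shows three blue staple boxes: large (305,266), middle (269,300) and small (234,282). The left drawer is open, with its handle near (370,222), and the right handle is near (372,180). I'll zoom in to pick pixels.

Run:
```python
import cv2,numpy as np
a=cv2.imread('pics/s0.png')[140:320,215:395];b=cv2.imread('pics/d0.png')[195:395,230:430]
a=cv2.resize(a,(400,400),interpolation=3)  # 2.222
b=cv2.resize(b,(400,400),interpolation=3)  # 2
cv2.imwrite('pics/z0.png',np.hstack([a,b]))
from h import *
for c in ('scene','side'):
  I=arm.camera_info(c);print(c,np.round(I['position'],3))
  arm.read_camera(c)
  for d in arm.cut_out(c,'staple_box_mid')[:4]:
    m=d['pixels'];v,u=np.nonzero(m);r=cv2.minAreaRect(np.c_[u,v].astype(np.float32))
    print(round(d['score'],2),m.sum(),np.round([u.mean(),v.mean()],1),np.round(ray(c,u.mean(),v.mean(),.02),3))
  for n in('left_drawer_handle','right_drawer_handle'):
   for d in arm.cut_out(c,n)[:2]:
    m=d['pixels'];v,u=np.nonzero(m);print(n,round(d['score'],2),m.sum(),u.min(),u.max(),v.min(),v.max(),np.round(ray(c,u.mean(),v.mean(),.052),3))
```

```text
scene [0.08  0.877 0.826]Traceback (most recent call last):
  File "<stdin>", line 12, in <module>
  File "h.py", line 13, in ray
    return o+w*(z-o[2])/w[2]
                        ~^^^
IndexError: invalid index to scalar variable.
```

View pics/z0.png

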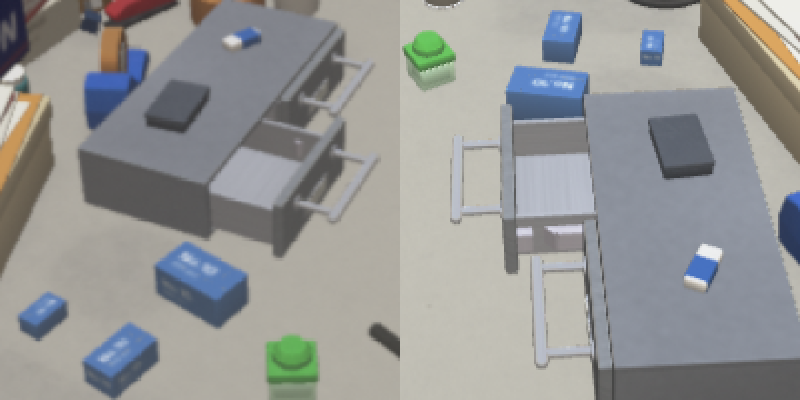

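```bash
sed -i "s/np.array(I\['rotation'\])/Rm(I)/g" h.py
cat >> h.py <<'E'
def Rm(I):
    r=np.array(I['rotation'],float); return r if r.ndim==2 else cv2.Rodrigues(r)[0]
E
python3 - <<'E'
from h import *
for c,L in {'scene':dict(lhL=(365.3,238.1,.052),lhR=(383.8,210.7,.052),rhL=(365.8,188.6,.052),rhR=(382,168.8,.052),bl=(252.4,207.5,.078),fl=(310.4,223.3,.078),box=(269.5,297.5,.03)),
 'side':dict(lhL=(259,263.5,.052),lhR=(258.5,304.5,.052),rhL=(299,323.5,.052),rhR=(301,376,.052),fl=(322.5,242.5,.078),bl=(397.5,239,.078),fr=(336,376,.078),br=(430,374,.078),box=(311,208.5,.03))}.items():
  I=arm.camera_info(c);print(c,np.round(I['position'],3),I['rotation'],I['k1'])
  for k,(u,v,z) in L.items(): print(k,np.round(ray(c,u,v,z),3))
  arm.read_camera(c)
  for d in arm.cut_out(c,'staple_box_mid')[:4]:
    m=d['pixels'];v,u=np.nonzero(m)
    print(round(d['score'],2),m.sum(),np.round([u.mean(),v.mean()],1),np.round(ray(c,u.mean(),v.mean(),.02),3))
E
```

```text
scene [0.08  0.877 0.826] [ 0.3203724  -1.14994074 -2.42452498] -0.029371619743983033
lhL [0.467 0.016 0.052]
lhR [ 0.472 -0.095  0.052]
rhL [ 0.548 -0.158  0.052]
rhR [ 0.55  -0.259  0.052]
bl [0.731 0.062 0.078]
fl [0.583 0.053 0.078]
box [0.569 0.248 0.03 ]
0.75 350 [234.4 281.6] [0.666 0.235 0.02 ]
0.72 719 [269.4 301.3] [0.569 0.25  0.02 ]
0.68 1046 [305.7 267.1] [0.555 0.128 0.02 ]
0.43 466 [294.9 186.9] [ 0.734 -0.126  0.02 ]
side [ 0.582 -0.894  0.79 ] [ 0.93780373  0.01735152 -0.01294098] 0.025722073634771636
lhL [0.471 0.02  0.052]
lhR [ 0.478 -0.097  0.052]
rhL [ 0.551 -0.147  0.052]
rhR [ 0.556 -0.263  0.052]
fl [0.596 0.049 0.078]
bl [0.744 0.056 0.078]
fr [ 0.609 -0.286  0.078]
br [ 0.751 -0.285  0.078]
box [0.574 0.242 0.03 ]
0.96 483 [310.2 213.8] [0.572 0.235 0.02 ]
0.9 973 [302.  241.3] [0.554 0.132 0.02 ]
0.58 192 [355.7 218.5] [0.673 0.213 0.02 ]
```

Chest yaw is about +2.7°, left handle about (0.472,-0.039), right handle about (0.551,-0.206), and the middle box about (0.571,0.243). I'll move to a point in front of the left handle with the gripper closed.

>>> step_arm(
  rows=[
    [[210,238,-20,-17,0],[210,238,-20,-17,0],[210,238,-20,-17,0],[210,238,-20,-17,0],[210,238,-20,-17,0],[210,238,-20,-17,0],[210,238,-20,-17,0],[210,238,-20,-17,0],[210,548,-80,-17,0],[210,548,-80,-17,0],[210,548,-80,-17,0],[210,548,-80,-17,0],[210,548,-80,-17,0],[210,548,-80,-17,0],[210,548,-80,-17,0],[210,548,-80,-17,0],[210,548,-80,-17,0],[210,548,-80,-17,0]],
  ],
)

```text
clock: 2.7
position: [0.4201, -0.0394, 0.2239]
tcp_rot: [-3.141, -0.078, -0.0]
wrist_force: [0.1, -0.9, -0.1]
width: -0.0001
gripper_force: 0.0
```

Run:
```python
from h import *
s=arm.get_state();print(s['clock'],s['position'],s['tcp_rot'],s['joint_pos'],s['width'])
save('wrist','w1');find('wrist',['left_drawer_handle','right_drawer_handle','staple_box_mid'])
```

```text
2.7 [ 0.42012013 -0.03936869  0.22394113] [-3.14052194e+00 -7.83071737e-02 -8.32591622e-05] [ 0.26909928  0.30371267 -0.30310058  2.1196563   0.13327109  0.7356616
 -1.64091299] -6.693604036055833e-05
wrist left_drawer_handle [([0.524, -0.03, 0.056], 0.57)]
wrist right_drawer_handle [([0.548, -0.177, 0.058], 0.67)]
wrist staple_box_mid [([0.531, 0.121, 0.043], 0.86), ([0.528, -0.036, 0.053], 0.45)]
```

View pics/w1.png

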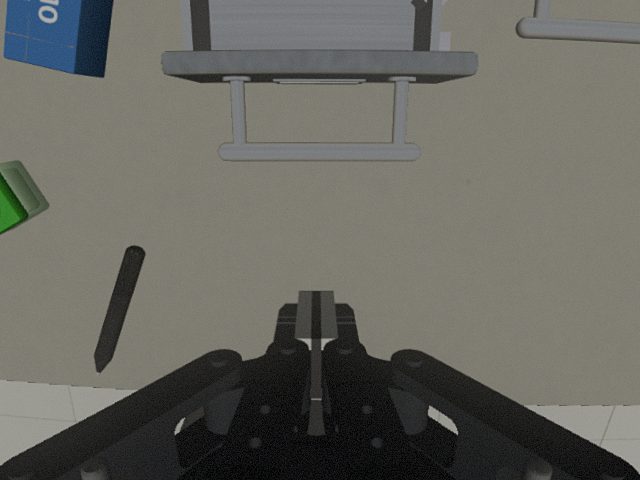

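The wrist view shows the left bar running from (219,152) to (419,152), parallel to the tool. The left end of the right bar is at about (517,28). Now I'll turn these into positions.

Run:
```python
from h import *
for u,v,z in [(221,152,.052),(418,152,.052),(520,28,.052),(163,55,.074),(477,55,.074)]: print(np.round(ray('wrist',u,v,z),4))
```

```text
[0.4702 0.0166 0.052 ]
[ 0.4754 -0.1015  0.052 ]
[ 0.5477 -0.1521  0.052 ]
[0.5213 0.0409 0.074 ]
[ 0.5285 -0.1212  0.074 ]
```

>>> step_arm(
  rows=[
    [[0,-2,-40,0,0],[0,-2,-80,0,0],[0,-2,-121,0,0],[15,-2,-121,0,0],[28,-1,-121,0,0],[36,-1,-121,0,0],[44,-1,-121,0,0],[52,0,-121,0,0],[60,0,-121,0,0],[68,0,-121,0,0],[76,1,-121,0,0],[84,1,-121,0,0],[92,1,-121,0,0],[97,2,-121,0,0],[101,2,-121,0,0],[101,2,-121,0,0]],
  ],
)

```text
clock: 4.23
position: [0.5224, -0.0384, 0.103]
tcp_rot: [-3.14, -0.073, -0.003]
wrist_force: [-0.3, 0.3, 1.0]
width: 0.0001
gripper_force: 0.0
```

>>> step_arm(
  rows=[
    [[2,0,0,0,0],[4,0,0,0,0],[6,0,0,0,0],[6,0,0,0,0]],
  ],
)

```text
clock: 4.57
position: [0.5271, -0.0384, 0.1028]
tcp_rot: [-3.141, -0.073, 0.0]
wrist_force: [-1.4, 1.1, 0.2]
width: 0.0001
gripper_force: 0.3
```

>>> step_arm(
  rows=[
    [[2,0,0,0,0],[4,0,0,0,0],[6,0,0,0,0],[8,0,0,0,0],[8,0,0,0,0]],
  ],
)

```text
clock: 4.98
position: [0.5283, -0.0387, 0.1019]
tcp_rot: [3.14, 0.073, -0.023]
wrist_force: [-19.0, 1.5, 12.4]
width: -0.0001
gripper_force: 9.9
```

Left drawer is home: the force rose to 19 N at the stop. I'll back off, rise and move in front of the right handle.

>>> step_arm(
  rows=[
    [[-40,0,0,0,0],[-40,0,40,0,0],[-40,-30,80,0,0],[-60,-70,110,0,0],[-80,-110,120,0,0],[-80,-150,120,0,0],[-80,-168,120,0,0],[-80,-168,120,0,0],[-80,-168,120,0,0]],
  ],
)

```text
clock: 5.73
position: [0.4547, -0.2094, 0.2232]
tcp_rot: [3.14, 0.064, 0.002]
wrist_force: [-0.3, 1.2, -0.7]
width: 0.0001
gripper_force: 0.0
```

Run:
```python
from h import *
s=arm.get_state();print(s['clock'],s['position'],s['tcp_rot'])
save('wrist','w2')
```

```text
5.7333 [ 0.45465523 -0.20944206  0.22317309] [3.13964196e+00 6.35029105e-02 1.80064730e-03]
```

View pics/w2.png

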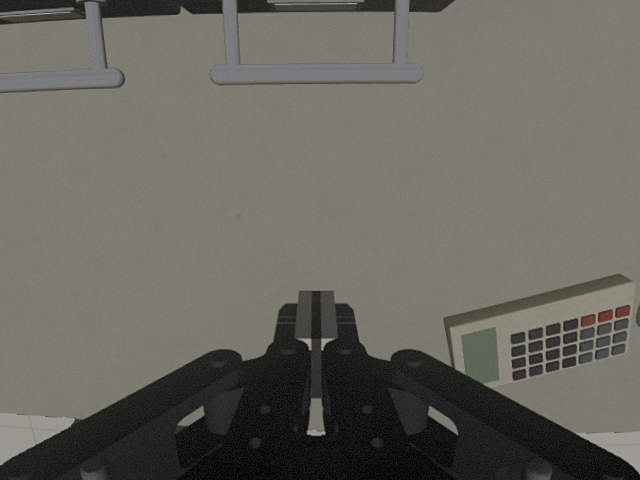

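The wrist view shows the right bar from (213,74) to (421,73), and the right end of the left bar at (118,78). Both bars are in line, so the left drawer is home.

Run:
```python
from h import *
for u,v,z in [(121,78,.052),(213,74,.052),(421,73,.052)]: print(np.round(ray('wrist',u,v,z),4))
```

```text
[ 0.5455 -0.0914  0.052 ]
[ 0.5491 -0.1451  0.052 ]
[ 0.5548 -0.2632  0.052 ]
```

>>> step_arm(
  rows=[
    [[40,3,0,0,0],[80,3,0,0,0],[121,3,0,0,0],[121,3,0,0,0],[121,3,-25,0,0],[121,3,-50,0,0],[121,3,-70,0,0],[121,3,-90,0,0],[121,3,-105,0,0],[121,3,-118,0,0],[121,3,-118,0,0]],
  ],
)

```text
clock: 6.7
position: [0.5751, -0.201, 0.102]
tcp_rot: [-3.138, -0.077, 0.007]
wrist_force: [-0.4, -0.9, 0.8]
width: 0.0
gripper_force: 0.0
```

>>> step_arm(
  rows=[
    [[-5,0,0,0,0],[-12,-1,0,0,0],[-20,-1,0,0,0],[-28,-1,0,0,0],[-36,-2,0,0,0],[-44,-2,0,0,0],[-52,-3,0,0,0],[-60,-3,0,0,0],[-68,-3,0,0,0],[-76,-4,0,0,0],[-84,-4,0,0,0],[-92,-4,0,0,0],[-98,-5,0,0,0],[-102,-5,0,0,0],[-105,-5,0,0,0],[-105,-5,0,0,0]],
  ],
)

```text
clock: 8.03
position: [0.4701, -0.2087, 0.1047]
tcp_rot: [-3.141, -0.072, 0.002]
wrist_force: [-0.9, -0.5, 0.1]
width: 0.0001
gripper_force: 0.0
```

>>> step_arm(
  rows=[
    [[-2,0,0,0,0],[-4,0,0,0,0],[-6,0,0,0,0],[-6,0,0,0,0]],
  ],
)

```text
clock: 8.37
position: [0.4676, -0.2086, 0.1051]
tcp_rot: [3.14, 0.074, 0.009]
wrist_force: [7.3, -1.1, -6.1]
width: -0.0003
gripper_force: 3.9
```

>>> step_arm(
  rows=[
    [[-3,0,0,0,0],[4,0,0,0,0],[12,0,0,0,0],[12,0,30,0,0],[12,0,70,0,0],[12,0,110,0,0],[12,0,145,0,0]],
  ],
)

```text
clock: 8.95
position: [0.4768, -0.2082, 0.2519]
tcp_rot: [-3.14, -0.073, 0.002]
wrist_force: [0.9, -0.4, -0.7]
width: -0.0003
gripper_force: 0.0
```

>>> step_arm(
  rows=[
    [[96,369,10,87,1],[96,369,10,87,1],[96,369,10,87,1],[96,369,10,87,1],[96,369,10,87,1],[96,369,10,87,1],[96,369,10,87,1],[96,369,10,87,1],[96,369,10,87,1],[96,369,10,87,1],[96,369,10,87,1],[96,369,10,87,1],[96,369,10,87,1],[96,369,10,87,1]],
  ],
)

```text
clock: 10.12
position: [0.5728, 0.1601, 0.2594]
tcp_rot: [-2.23, -2.211, 0.002]
wrist_force: [0.6, -1.2, -0.3]
width: 0.0853
gripper_force: 0.0
```

Run:
```python
from h import *
s=arm.get_state();print(s['clock'],s['position'],s['tcp_rot'],s['joint_pos'])
save('wrist','w3')
for d in arm.cut_out('wrist','staple_box_mid')[:4]:
    m=d['pixels'].astype(np.uint8);c=max(cv2.findContours(m,0,2)[0],key=cv2.contourArea)
    P=np.array([ray('wrist',*p[0],.03)[:2]*1000 for p in c],np.float32)
    print(round(d['score'],2),cv2.boundingRect(c),cv2.minAreaRect(P))
```

```text
10.1167 [0.5728441  0.16008579 0.25939063] [-2.23040427e+00 -2.21117422e+00  2.17876305e-03] [ 0.14013786  0.57556059 -0.74416352  1.64378128  0.42741873  1.09364369
 -0.73304878]
0.88 (284, 45, 63, 97) ((572.3556518554688, 246.9182891845703), (63.15074920654297, 36.92739486694336), 80.07064819335938)
0.7 (241, 208, 111, 83) ((556.9452514648438, 129.530517578125), (58.209659576416016, 83.24505615234375), 78.88548278808594)
0.55 (423, 90, 50, 63) ((669.3740234375, 227.9225311279297), (42.17552185058594, 30.60247039794922), 82.81497192382812)
```

View pics/w3.png

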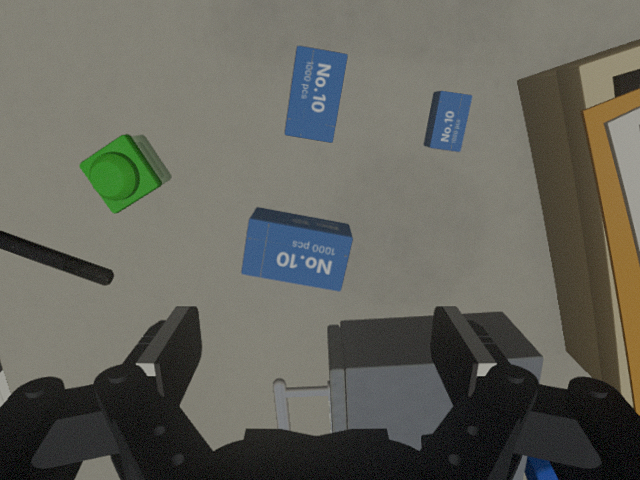

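The view shows the middle box at about (316,94), 63x37 mm, yawed about -9°. The large box is at (297,248) and the small one at (447,121). I'll grasp the middle one.

>>> step_arm(
  rows=[
    [[0,40,0,-7,1],[0,75,-20,-9,1],[0,87,-55,-9,1],[0,87,-95,-9,1],[0,87,-130,-9,1],[0,87,-155,-9,1],[0,87,-170,-9,1],[0,87,-179,-9,1],[0,87,-179,-9,1],[0,87,-179,-9,0],[0,87,-179,-9,0],[0,87,-179,-9,0],[0,87,-179,-9,0],[0,87,-179,-9,0],[0,87,-179,-9,0],[0,87,-179,-9,0]],
  ],
)

```text
clock: 11.55
position: [0.5737, 0.2476, 0.0823]
tcp_rot: [2.395, 2.032, 0.003]
wrist_force: [-0.2, -0.9, 5.5]
width: 0.0342
gripper_force: 61.4
```

>>> step_arm(
  rows=[
    [[0,0,15,0,0],[0,0,45,0,0],[0,0,85,0,0],[0,0,125,0,0],[-5,-35,140,-6,0],[-18,-70,140,-12,0],[-18,-105,140,-18,0],[-18,-140,140,-24,0],[-18,-175,140,-30,0],[-18,-210,140,-36,0],[-18,-245,140,-42,0],[-18,-280,140,-48,0],[-18,-315,140,-54,0],[-18,-350,140,-60,0],[-18,-385,140,-66,0],[-18,-420,140,-72,0],[-18,-440,140,-78,0],[-18,-451,140,-78,0],[-18,-451,140,-78,0],[-18,-451,140,-78,0]],
  ],
)

```text
clock: 13.22
position: [0.5551, -0.2025, 0.221]
tcp_rot: [-3.14, -0.078, -0.0]
wrist_force: [0.3, 0.5, -0.1]
width: 0.0349
gripper_force: 60.5
```

Run:
```python
from h import *
s=arm.get_state();print(s['clock'],s['position'],s['tcp_rot'],s['width'],s['gripper_force'])
a=save('side','d1');b=save('scene','s1')
cv2.imwrite('pics/z1.png',cv2.resize(np.hstack([a[180:420,220:480],b[120:360,220:480]])[:,:,::-1],None,fx=1.5,fy=1.5))
```

```text
13.2167 [ 0.55512936 -0.20247839  0.22099057] [-3.13954227e+00 -7.79944916e-02 -4.02783412e-04] 0.03493079968442734 60.50589680671692
```

View pics/z1.png

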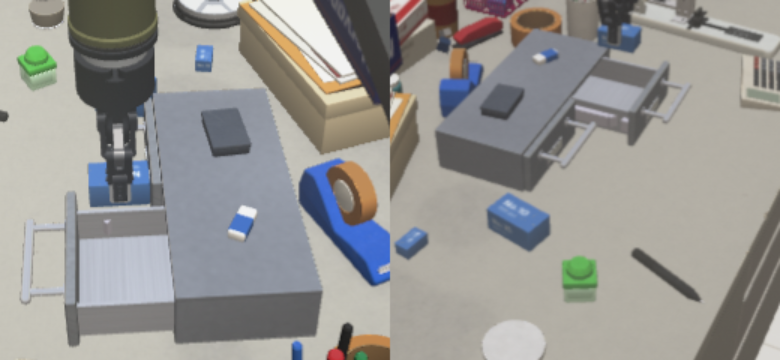

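The pictures show the right drawer fully out, the left one closed, and the box held above the drawer (side crop at about (120,183)). Lowering now.

>>> step_arm(
  rows=[
    [[1,-1,-30,0,0],[1,-1,-60,0,0],[1,-1,-85,0,0],[1,-1,-100,0,0],[1,-1,-110,0,0],[1,-1,-116,0,0],[1,-1,-120,0,0],[1,-1,-122,0,0],[1,-1,-122,0,0]],
  ],
)

```text
clock: 14.07
position: [0.5565, -0.2044, 0.0993]
tcp_rot: [3.141, 0.073, 0.001]
wrist_force: [0.3, -0.7, -1.0]
width: 0.035
gripper_force: 60.5
```

>>> step_arm(
  rows=[
    [[0,0,-2,0,0],[0,0,-2,0,0],[0,0,-2,0,0.4],[0,0,-2,0,0.65],[0,0,-2,0,0.65],[0,0,-2,0,0.65],[0,0,15,0,0.65],[0,0,45,0,0.65],[0,0,85,0,0.65],[0,0,120,0,0.65]],
  ],
)

```text
clock: 14.9
position: [0.5556, -0.2046, 0.2202]
tcp_rot: [-3.14, -0.072, 0.002]
wrist_force: [1.1, -0.3, -0.6]
width: 0.0554
gripper_force: 0.0
```

>>> step_arm(
  rows=[
    [[-40,0,30,0,0.65],[-80,0,60,0,0.65],[-120,-20,90,0,0.65],[-120,-60,110,0,0.65],[-120,-100,110,0,0.65],[-120,-130,110,0,0.65],[-120,-130,110,0,0.65]],
  ],
)

```text
clock: 15.48
position: [0.4333, -0.3429, 0.3299]
tcp_rot: [3.135, 0.057, 0.0]
wrist_force: [-0.4, -0.9, -0.1]
width: 0.0556
gripper_force: 0.0
```

Run:
```python
from h import *
s=arm.get_state();print(s['clock'],s['position'],s['width'],s['wrist_force'])
a=save('side','d2');b=save('scene','s2')
cv2.imwrite('pics/z2.png',cv2.resize(np.hstack([a[180:420,220:480],b[120:360,220:480]])[:,:,::-1],None,fx=1.5,fy=1.5))
for l in [(28,225),(27,297)]: print(ray('side',l[0]/1.5+220,l[1]/1.5+180,.052))
```

```text
15.4833 [ 0.43334499 -0.3428726   0.329855  ] 0.055598623288734245 [-0.3653431  -0.94296962 -0.06219399]
[ 0.44818143 -0.15986915  0.052     ]
[ 0.45679593 -0.2645249   0.052     ]
```

View pics/z2.png

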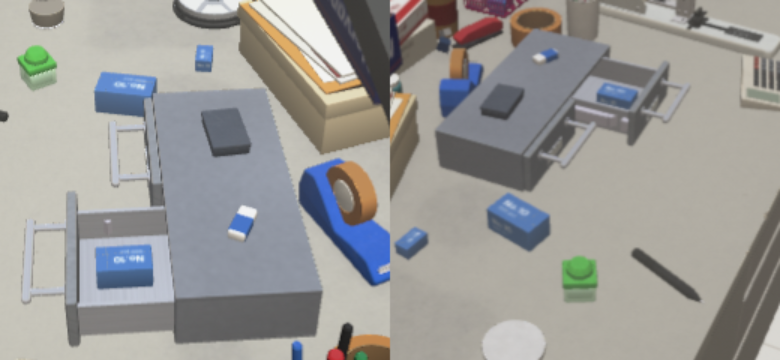

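The box lies in the open right drawer (side crop at about (124,265)). The left drawer is home and the other things haven't moved.

```bash
python3 -c "
from plant import arm
print(arm.finish_job())"
```

```text
the job is handed in; nothing more can be done
None
```

The job is handed in: the left drawer is fully home, the right drawer is out to its stop with the middle-sized staple box inside, and the other things look unmoved in the last pictures, at about 15.5 s on the clock.

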